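# Refit the joystick knob of a camera controller and pan left

## Robot

A 7-joint arm with a two-finger parallel gripper is mounted at the origin on a cart in front of the work surface, level with it; the furniture and walls round the work are solid. World frame = base frame: x ahead of the robot, y to its left, z up, the work surface at z = 0. Lengths are in m, angles in rad, forces in N, time in s.
With the tool pointing down it reaches from about 0.425 to 0.925 m from the base axis. Payload 6.8 kg.
Tool frame: the origin (TCP) lies at the very end of the fingers, on their centre line; the grasp point (between the pads) lies 19 mm behind it; z points along the fingers, y is the line along which they close (so a half turn about z gives the same grasp; the last joint's range is limited). The gripper opens to 85 mm and grips with 20 to 120 N. Pads are 22 mm wide; open, the fingers measure 114 mm over their backs; the gripper's body (76 mm by 85 mm) begins 54 mm behind the grasp point. The pads swing forward as they close: fully open they stand 13 mm farther back than shut.
Start: joints at [1.033, 0.477, 0.022, 1.555, -0.011, 1.109, -0.083], TCP at [0.281, -0.614, 0.231] pointing down, gripper open.
Joint ranges: [-2.96, 2.96], [-0.34, 2.1], [-1.41, 1.46], [0.24, 2.44], [-1.37, 4.51], [0.17, 1.92], [-2.96, 2.96]. Speed limits (rad/s): [2.39, 2.39, 3.14, 3.14, 3.14, 3.14, 3.14].

## Interface

Orientations are given as a unit quaternion [w, x, y, z].
In Python, from station import bot gives the robot as it stands. The module is installed in compiled form; this text tells all that it offers.
- The arm moves only by the shell command python3 -m jog 'ROWS' [OPENING] [FORCE]. ROWS is JSON, a list of rows, each a list of 4 numbers: the shift along the tool's x, y, z in cm, then the turn about the tool's z in rad. In form: [[x, y, z, spin], ...]. A call has 1 to 20 rows; each row is the pose to reach, as a shift and turn from the pose commanded when the call began, along the tool's axes at that moment; what a row does not reach only later rows make up. A row lasts 1/12 s, in which the tool goes at most 41.7 mm and 7.16 degrees, less where a joint would pass 70% of its speed; a pose out of reach is approached as far as the arm can. A call with a gripper value outside its range is refused whole. OPENING is the closure, from -1 (fully open) to 1 (shut), set as the call begins (- or left out, the last holds). The fingers move at their own pace and stop on an object; FORCE is the grip in N (left out, the last holds). Time passes only in rows, so rows that repeat a pose let the fingers close. It gives the time, the measured TCP pose, the force, the opening and the grip force at its end, in the units of the state.
- bot.get_obs(): the state, without advancing time (a new reading comes with each control period).
- bot.read_camera(name): name is "side" or "top" or "wrist"; returns a dict with "pixels" (400x640x3 uint8, red, green, blue), "depth" (400x640 float32, m along the optical axis (not along the pixel's ray), 0 where there is no reading), "fovy" (degrees; the focal length in pixels is half the picture's height over the tangent of half this angle, whatever the lens; pixels are square), "cx", "cy" (the principal point, pixels), "distortion" ([k1, k2, p1, p2, k3] as OpenCV has them; the pictures are not rectified), "pose" (4x4, takes a point from camera to world coordinates). Camera axes: x right, y down, z forward; pixel columns grow to the right and rows downward; lengths in m; the calibration is good to about 2 mm. A picture is of the moment at which its call begins.
- bot.hand_in(): hands the job in; it is judged then, once.
The state is a dict: "t": time; "q": joint angles; "joint_vel": joint speeds; "joint_torque": joint torques, N m; "eef_pos": TCP position; "tool_rot": TCP orientation; "contact_force": force on the tool from outside, world axes, zero at the start; "torque": the same for the moment, N m; "gripper_width": opening from 0.0 (shut) to 1.0 (fully open); "grasp_force": force on a finger pad.
Only numpy, scipy, OpenCV 4.12 (cv2) and the standard library are available. Lean on these libraries where they do the work, as an engineer would, in place of code of your own. Each camera call takes 0.05 s, during which the arm holds its last target. There are 200 camera calls.

## Task

The knob has come off the joystick of the camera controller. Set it on the D-shaped shaft and turn it as you press until it drops fully home; then pan the camera left to check it: tilt the stick fully over, straight towards the keypad side, hold it there for two seconds, and ease it back so that it springs upright with the knob still fully home. Leave the torch, pen and marker that lie nearby where they are.

Things in the scene. Friction and masses are not known exactly. Their poses are not given: they have to be found in the camera images.
- controller: Camera controller: fixed dark grey console, 160 (x) x 280 (y) mm, deck 37 mm above the bench. Origin on the bench under its middle; x to its back, y to its left, z up. Left half of the deck: keypad (key tops at 42 mm) and, behind it, a display hood (up to 65 mm). Right half: the joystick, at y = -82 mm, in a round bezel (radius 38 mm, 41 mm high); nothing taller round it.
- stick_seat (a point): Centre of the shoulder that the knob rests on, 62 mm above the bench with the stick upright; below it a rubber boot. Above it the steel D-shaft rises 20 mm: diameter 12 mm, one flat 3 mm off the axis, top edge chamfered 1.5 mm. Axes move with the stick: z up the shaft; the flat faces -x, towards the console's front; y to the console's left.
- stick_side (a joint): Sideways tilt of the stick, rad, about a pivot 35 mm below stick_seat: 0 upright, positive leaning to the console's left (+y, keypad side), stops at -0.32 and +0.32. Spring-centred, 0.7 N m/rad (about 4.5 N at the knob for full tilt), springs upright when let go.
- stick_fore (a joint): Fore-and-aft tilt of the stick, rad, about the same pivot: 0 upright, positive leaning to the console's back, stops at -0.32 and +0.32, same spring.
- stick_twist (a joint): Twist of the D-shaft (zoom), rad, clockwise from above positive, stops at -0.5 and +0.5, spring-centred, 0.3 N m/rad: it gives only slightly when a knob rubs on it.
- knob: Loose black joystick knob, 36 mm high, 45 g, bore down. Origin: centre of its underside, z up. Skirt 37 mm wide, 4 mm high; ribbed waist 31 mm wide at 7 to 26 mm (grip here). Nose on the skirt and pale line mark -x, the side of the bore's flat. Bore 13.6 mm, flat 3.8 mm off axis. Home: origin and axes at stick_seat's; misturned it stays 16 mm higher. Held by fit only: lifting pulls it off.
- torch: Grey pocket torch lying on the bench at the right, behind the loose knob, 40 x 111 x 34 mm, origin under its middle. Leave it.
- marker: White marker pen with a cap lying on the bench, 17 x 135 x 16 mm, origin under its middle. Leave it.
- ball_pen: Thin white ball pen lying on the bench, 11 x 145 x 9 mm, origin under its middle. Leave it.
Things that resemble listed ones, but are neither listed nor needed, are in the scene too. Several things look just like the knob: the one meant starts farthest from the robot's base.

How it is judged:
By the outcome, as a careful person would: the job done as asked, in the order asked, and still so for the second after the job is handed in, with the robot touching nothing.
It also fails if it takes over 48 s, if anything falls off the work surface, if the arm or the gripper's body presses on something with over 40 N, if the wrist force passes 120 N, or if a joint passes its speed limit or range.

## Working session

There is one attempt and no reset: what is moved stays moved. The work goes in short steps, Python scripts to look and compute and a shell command to move; the robot and the scene stay as the last step left them, time stands still between calls to the robot, and variables do not carry over. Pictures are saved under pics/ and viewed, at most 10 in all, crops included, and the job is handed in when it is done.

```bash
mkdir -p pics; cat > h.py <<'E'
import numpy as np, cv2
from station import bot
def K(c):
    f=200/np.tan(np.radians(c["fovy"])/2); return np.array([[f,0,c["cx"]],[0,f,c["cy"]],[0,0,1.]])
def ray(c,uv):
    p=cv2.undistortPoints(np.array(uv,float).reshape(-1,1,2),K(c),np.array(c["distortion"],float)).reshape(-1,2)
    d=np.c_[p,np.ones(len(p))]; P=np.array(c["pose"]); return P[:3,3],d@P[:3,:3].T
def plane(c,uv,z):
    o,d=ray(c,uv); return o+d*((z-o[2])/d[:,2])[:,None]
def dep(c,uv):
    o,d=ray(c,uv); z=np.array([c["depth"][int(v),int(u)] for u,v in uv]); return o+d*z[:,None]
def proj(c,X):
    P=np.linalg.inv(np.array(c["pose"])); r,_=cv2.Rodrigues(P[:3,:3])
    return cv2.projectPoints(np.array(X,float).reshape(-1,1,3),r,P[:3,3],K(c),np.array(c["distortion"],float))[0].reshape(-1,2)
def save(n,img): cv2.imwrite("pics/"+n,cv2.cvtColor(img,cv2.COLOR_RGB2BGR))
E
python3 - <<'E'
from h import *
import pickle
o=bot.get_obs();print({k:np.round(v,3) for k,v in o.items()})
for n in("top","side"):
    c=bot.read_camera(n);save(n+"0.png",c["pixels"]);pickle.dump(c,open(n+"0.pkl","wb"));print(n,np.round(c["pose"],3).tolist(),c["fovy"])
E
```

```text
{'t': np.float64(0.0), 'q': array([ 1.033,  0.478,  0.022,  1.556, -0.011,  1.109, -0.083]), 'joint_vel': array([ 0.001, -0.001, -0.   , -0.   , -0.001, -0.001, -0.   ]), 'joint_torque': array([-0.0000e+00, -5.9644e+01,  1.6080e+00, -2.8119e+01,  1.2000e-02,
        9.0000e-03, -0.0000e+00]), 'eef_pos': array([ 0.281, -0.613,  0.23 ]), 'tool_rot': array([-0.001,  0.977,  0.213, -0.   ]), 'contact_force': array([ 1.023,  0.369, -0.914]), 'torque': array([ 0.009, -0.026,  0.018]), 'grasp_force': np.float64(0.0), 'gripper_width': np.float64(1.0)}
top [[0.025, -0.994, 0.107, 0.394], [-1.0, -0.025, 0.006, 0.018], [-0.004, -0.107, -0.994, 1.153], [0.0, 0.0, 0.0, 1.0]] 57.09796142627314
side [[-0.928, -0.233, 0.289, 0.145], [-0.371, 0.62, -0.691, 0.849], [-0.018, -0.749, -0.662, 0.884], [0.0, 0.0, 0.0, 1.0]] 50.22097807356007
```

View pics/top0.png

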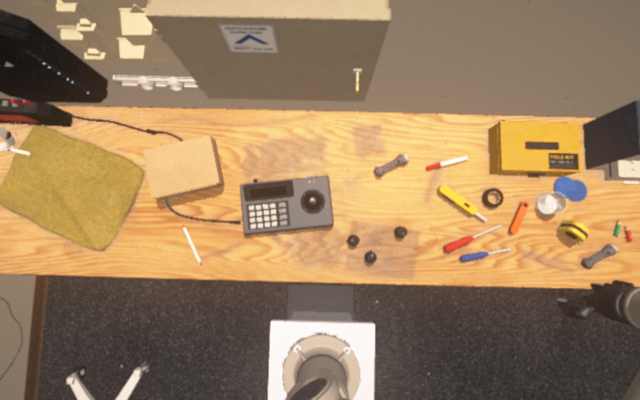

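View pics/side0.png

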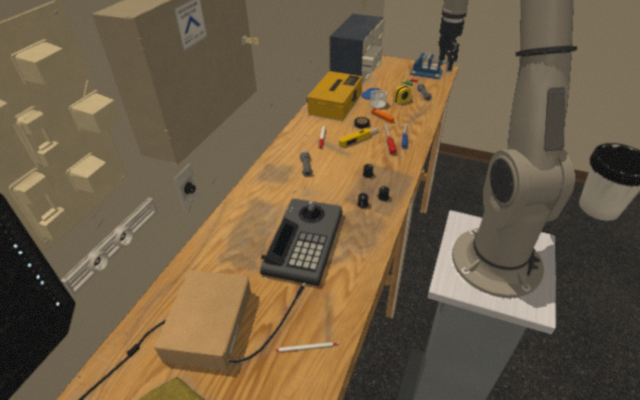

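The top view shows three black knobs at about (352,241), (370,257) and (400,232). The controller is centred near (287,205), with the joystick at (312,201). The side view shows the same three knobs at (363,201), (384,193) and (368,171). Next I'll measure them.

```bash
python3 - <<'E'
from h import *
import pickle
c=pickle.load(open("top0.pkl","rb"));s=pickle.load(open("side0.pkl","rb"))
img=c["pixels"];hsv=cv2.cvtColor(img,cv2.COLOR_RGB2HSV)
m=(img.max(2)<62).astype(np.uint8)
n,l,st,ce=cv2.connectedComponentsWithStats(m)
for i in range(1,n):
    x,y,w,h,a=st[i]
    if 230<x<520 and 150<y<270 and a>15:
        p=plane(c,[ce[i]],0.02)[0];print(ce[i].round(1),st[i],p.round(4),np.hypot(*p[:2]).round(3), dep(c,[ce[i]])[0].round(3))
# console body
d=c["depth"]
v,u=np.mgrid[150:260,225:350];uv=np.c_[u.ravel(),v.ravel()]
P=dep(c,uv);g=(P[:,2]>.025)&(P[:,2]<.08)&(d[uv[:,1],uv[:,0]]>0)
dk=P[g&(abs(P[:,2]-.037)<.006)]
r=cv2.minAreaRect(dk[:,:2].astype(np.float32));print("deck",r, np.median(dk[:,2]))
A=cv2.resize(img[170:275,330:430],None,fx=5,fy=5,interpolation=cv2.INTER_CUBIC)
B=cv2.resize(s["pixels"][155:215,345:405],None,fx=5,fy=5,interpolation=cv2.INTER_CUBIC)
C=cv2.resize(img[165:245,230:345],None,fx=2.6,fy=2.6,interpolation=cv2.INTER_CUBIC)
W=np.zeros((600,800,3),np.uint8);W[:525,:500]=A;W[:300,500:800]=B;W[310:310+C.shape[0],501:501+C.shape[1]]=C
save("crop1.png",W)
E
```

```text
deck ((0.4807964563369751, 0.09618601202964783), (0.20983435213565826, 0.3191969692707062), 6.929948329925537) 0.03691807630446242
```

View pics/crop1.png

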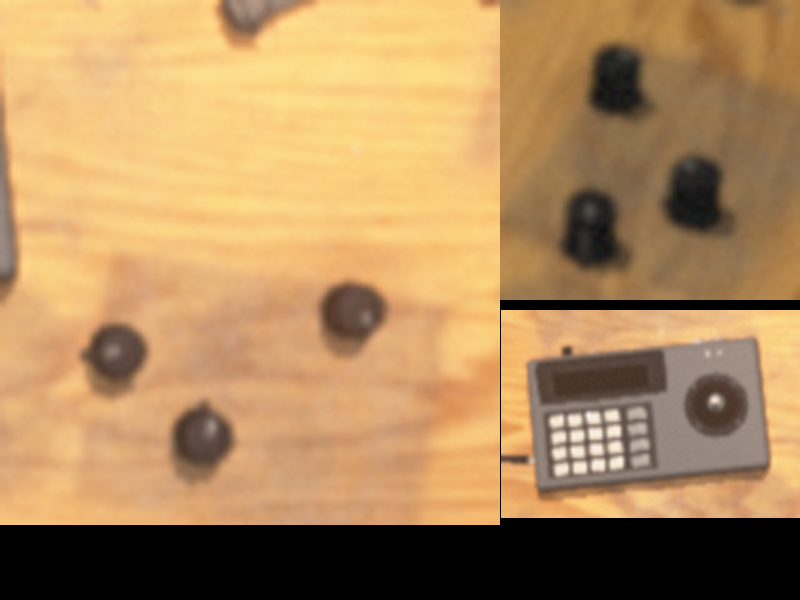

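Candidates in the top view are (352,241), (370,257) and (400,232). The last looks farthest from the base and lies in front of the torch at (392,164). The crop confirms three similar upright knobs. The nose of the right-hand one isn't visible yet. I'll compute the ranges and the first move.

```bash
cat >> h.py <<'E'
from scipy.spatial.transform import Rotation as R
def toolR(q): return R.from_quat([q[1],q[2],q[3],q[0]])
E
python3 - <<'E'
from h import *
import pickle
c=pickle.load(open("top0.pkl","rb"));s=pickle.load(open("side0.pkl","rb"))
def blobs(c,x0,y0,x1,y1,t,z):
    img=c["pixels"].astype(int);m=np.zeros((400,640),np.uint8);m[y0:y1,x0:x1]=(img[y0:y1,x0:x1].max(2)<t)
    n,l,st,ce=cv2.connectedComponentsWithStats(m)
    for i in range(1,n):
        if st[i][4]>12:
            p=plane(c,[ce[i]],z)[0];print(ce[i].round(1),st[i],p.round(4),np.hypot(*p[:2]).round(3),dep(c,[ce[i]])[0].round(3))
print("top");blobs(c,340,222,412,266,110,0.025);print("side");blobs(s,350,160,395,212,60,0.018)
print("bezel");blobs(c,295,180,330,220,75,.041)
for zlo,zhi in((.03,.045),):
    v,u=np.mgrid[170:245,235:340];uv=np.c_[u.ravel(),v.ravel()];P=dep(c,uv);hsv=cv2.cvtColor(c["pixels"],cv2.COLOR_RGB2HSV)[uv[:,1],uv[:,0]]
    m=((P[:,2]>.02)&(hsv[:,1]<90)).astype(np.uint8).reshape(v.shape);m=cv2.morphologyEx(m,cv2.MORPH_OPEN,np.ones((5,5)))
    q=plane(c,uv[m.ravel()>0],.037);print(cv2.minAreaRect(q[:,:2].astype(np.float32)))
# bright dot on stick
g=c["pixels"][185:215,298:326].max(2);v,u=np.unravel_index(g.argmax(),g.shape);print("dot",u+298,v+185,g.max(),plane(c,[[u+298,v+185]],.082),dep(c,[[u+298,v+185]]))
w=bot.read_camera("wrist");o=bot.get_obs();T=toolR(o["tool_rot"]).as_matrix()
P=np.array(w["pose"]);print("tool",T.round(3).tolist(),"cam in tool",(T.T@(P[:3,3]-o["eef_pos"])).round(3),(T.T@P[:3,:3]).round(2).tolist(),w["fovy"])
E
```

```text
top
[399.5 232.1] [395 228  11  10  82] [ 0.4297 -0.2285  0.025 ] 0.487 [ 0.429 -0.227  0.032]
[352.7 240.3] [348 236  11  10  73] [ 0.4012 -0.0857  0.025 ] 0.41 [ 0.401 -0.085  0.038]
[369.5 257.5] [365 252  11  11  84] [ 0.3505 -0.1375  0.025 ] 0.377 [ 0.351 -0.136  0.034]
side
[367.7 171.2] [364 165   9  13  88] [ 0.4283 -0.2313  0.018 ] 0.487 [ 0.425 -0.218  0.029]
[383.7 194. ] [379 187  10  14 109] [ 0.3488 -0.1394  0.018 ] 0.376 [ 0.346 -0.125  0.031]
[362.9 200.9] [358 194  11  14 111] [ 0.3991 -0.0863  0.018 ] 0.408 [ 0.396 -0.074  0.03 ]
bezel
[307.3 203.1] [305 196   8  13  30] [0.5101 0.0553 0.041 ] 0.513 [0.509 0.055 0.049]
((0.5059252977371216, 0.1208081841468811), (0.1560569703578949, 0.2721739113330841), 7.338974952697754)
dot 312 199 237 [[0.51835672 0.04059744 0.082     ]] [[0.51841578 0.04060817 0.08149158]]
tool [[0.909, 0.417, -0.001], [0.417, -0.909, 0.001], [-0.0, -0.001, -1.0]] cam in tool [ 0.074  0.    -0.143] [[0.0, -0.96, -0.29], [1.0, 0.0, 0.0], [-0.0, -0.29, 0.96]] 68.56722374952449
```

The knob meant is at px (399.5,232): range 0.487 m against 0.41 and 0.377. Both views agree on (0.429,-0.229). The stick axis is near (0.517,0.040) with console yaw about 7.3°. I'll move above the knob and look with the wrist camera.

```bash
python3 -m jog '[[29.5,-28.8,6,0],[29.5,-28.8,6,0],[29.5,-28.8,6,0],[29.5,-28.8,6,0],[29.5,-28.8,6,0],[29.5,-28.8,6,0],[29.5,-28.8,6,0],[29.5,-28.8,6,0],[29.5,-28.8,6,0],[29.5,-28.8,6,0],[29.5,-28.8,6,0],[29.5,-28.8,6,0],[29.5,-28.8,6,0],[29.5,-28.8,6,0]]' -1
python3 - <<'E'
from h import *
import pickle
w=bot.read_camera("wrist");pickle.dump(w,open("w1.pkl","wb"));o=bot.get_obs();print(o["eef_pos"],o["tool_rot"],o["q"].round(2))
print(proj(w,[[.429,-.229,.036],[.429,-.229,0]]))
save("w1.png",w["pixels"])
E
```

```text
t: 1.32
eef_pos: [0.4289, -0.2304, 0.1713]
tool_rot: [0.0, 0.977, 0.212, -0.0]
contact_force: [-0.0, -1.2, -0.1]
gripper_width: 0.996
grasp_force: 0.0
[ 0.42884427 -0.23054417  0.17137127] [ 2.59317433e-04  9.77308574e-01  2.11820379e-01 -1.03940109e-04] [ 0.5   0.25 -0.16  2.05  0.05  0.85 -0.83]
[[324.5716004  191.43721816]
 [324.7299557  183.13886896]]
```

View pics/w1.png

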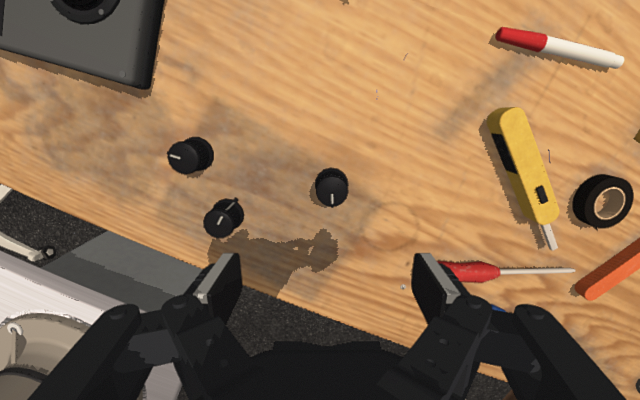

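The wrist view shows the target knob at (331,186), with its pale line pointing image-down to about (332,200). The two decoys are at (188,156) and (224,218). Next I'll measure the knob's centre and line yaw.

```bash
cat > kn.py <<'E'
from h import *
import sys
def knob(w,guess,ztop,img=None):
    g=proj(w,[guess])[0].astype(int);x0,y0=g-32;x1,y1=g+32
    px=w["pixels"].astype(int);y0=max(y0,0);x0=max(x0,0)
    v,u=np.mgrid[y0:y1,x0:x1];uv=np.c_[u.ravel(),v.ravel()];P=dep(w,uv);c=px[uv[:,1],uv[:,0]]
    top=(abs(P[:,2]-ztop)<.006)&(np.hypot(*(P[:,:2]-guess[:2]).T)<.03)
    q=plane(w,uv[top],ztop)
    (cx,cy),r=cv2.minEnclosingCircle(q[:,:2].astype(np.float32));ctr=q[:,:2].mean(0)
    sat=c.max(1)-c.min(1);ln=top&(c.min(1)>130)&(np.hypot(*(P[:,:2]-guess[:2]).T)<.018)
    L=plane(w,uv[ln],ztop)[:,:2]
    print("n",top.sum(),"ctr",ctr.round(4),"circ",round(cx,4),round(cy,4),round(r,4),"ztop",np.median(P[top,2]).round(4))
    if ln.sum()>2:
        m=L.mean(0);_,_,V=np.linalg.svd(L-m);d=V[0]*np.sign(V[0]@(np.array([cx,cy])-m))
        print("line n",ln.sum(),m.round(4),"len",np.ptp((L-m)@d).round(4),"yaw by line",np.degrees(np.arctan2(d[1],d[0])).round(1),"by ctr",np.degrees(np.arctan2(cy-m[1],cx-m[0])).round(1))
    return ctr
E
python3 - <<'E'
from kn import *
import pickle
w=pickle.load(open("w1.pkl","rb"));knob(w,np.array([.429,-.229,.036]),.036)
g=proj(w,[[.429,-.229,.036]])[0].astype(int)
save("wc.png",cv2.resize(w["pixels"][g[1]-40:g[1]+40,g[0]-40:g[0]+40],None,fx=6,fy=6,interpolation=cv2.INTER_CUBIC))
E
```

```text
n 813 ctr [ 0.4327 -0.235 ] circ 0.4322 -0.2351 0.0165 ztop 0.0363
line n 10 [ 0.4255 -0.2387] len 0.0093 yaw by line 24.9 by ctr 28.2
```

View pics/wc.png

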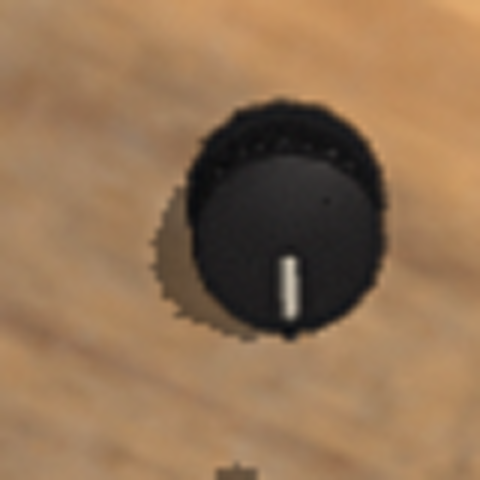

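The crop shows the pale line pointing straight image-down, with the nose below it at crop (290,335), so the knob's yaw is about 25°, in line with tool x. Now I'll descend and grip.

```bash
python3 -m jog '[[0.1,0.4,4,0],[0.1,0.4,8,0],[0.1,0.4,12,0],[0.1,0.4,14,0],[0.1,0.4,15.5,0],[0.1,0.4,16.6,0],[0.1,0.4,16.6,0],[0.1,0.4,16.6,0]]' -1
python3 -m jog '[[0,0,0,0],[0,0,0,0],[0,0,0,0],[0,0,0,0],[0,0,0,0],[0,0,0,0],[0,0,0,0],[0,0,0,0],[0,0,0,0],[0,0,0,0]]' 1 40
```

```text
t: 2.03
eef_pos: [0.4318, -0.2329, 0.0054]
tool_rot: [0.0, 0.977, 0.213, -0.0]
contact_force: [-0.3, 0.3, 0.5]
gripper_width: 1.002
grasp_force: 0.0
t: 2.87
eef_pos: [0.4325, -0.2324, 0.0061]
tool_rot: [0.0, 0.977, 0.213, 0.0]
contact_force: [-0.9, 0.2, 5.9]
gripper_width: 0.359
grasp_force: 39.0
```

```bash
python3 -m jog '[[0,0,-3,0],[0,0,-7,0],[0,0,-11,0],[2,-2.2,-14.4,0],[5,-5.5,-14.4,0.1],[8,-8.8,-14.4,0.2],[10,-11,-14.4,0.3],[13,-14.5,-14.4,0.305],[16,-18,-14.4,0.305],[19,-21.2,-14.4,0.305],[19,-21.2,-14.4,0.305],[19,-21.2,-14.4,0.305],[19,-21.2,-14.4,0.305],[19,-21.2,-14.4,0.305]]'
python3 - <<'E'
from kn import *
import pickle
o=bot.get_obs();print(o["eef_pos"],o["tool_rot"],o["q"].round(2),o["grasp_force"]);e=o["eef_pos"]
C={}
for n in("wrist","top","side"): C[n]=bot.read_camera(n)
pickle.dump(C,open("C2.pkl","wb"))
w=C["wrist"];knob(w,np.array([e[0],e[1],e[2]+.031]),e[2]+.031)
print("exp stick px",proj(w,[[.517,.04,.082],[.517,.04,.062],[e[0],e[1],e[2]+.031]]))
W=np.zeros((600,800,3),np.uint8);W[:400,:640]=w["pixels"]
g=proj(C["side"],[[.517,.04,.1]])[0].astype(int);W[400:600,:250]=cv2.resize(C["side"]["pixels"][g[1]-40:g[1]+40,g[0]-50:g[0]+50],(250,200))
g=proj(C["top"],[[.517,.04,.1]])[0].astype(int);W[400:600,300:550]=cv2.resize(C["top"]["pixels"][g[1]-40:g[1]+40,g[0]-50:g[0]+50],(250,200))
save("w2.png",W)
E
```

```text
t: 4.03
eef_pos: [0.5158, 0.0381, 0.1491]
tool_rot: [0.0, 0.998, 0.062, -0.0]
contact_force: [-0.4, -0.6, -0.1]
gripper_width: 0.354
grasp_force: 39.7
[0.51581115 0.03810924 0.14909914] [ 4.93326914e-04  9.98104180e-01  6.15433700e-02 -4.65459466e-04] [-0.01  0.33 -0.23  2.    0.1   0.83 -1.74] 39.73112180829048
n 3401 ctr [0.517  0.0383] circ 0.5166 0.0396 0.0175 ztop 0.1793
line n 23 [0.5106 0.0369] len 0.0091 yaw by line 9.4 by ctr 23.9
exp stick px [[323.33562299 213.40451034]
 [323.54276944 205.49654614]
 [325.37765945 288.71639688]]
```

View pics/w2.png

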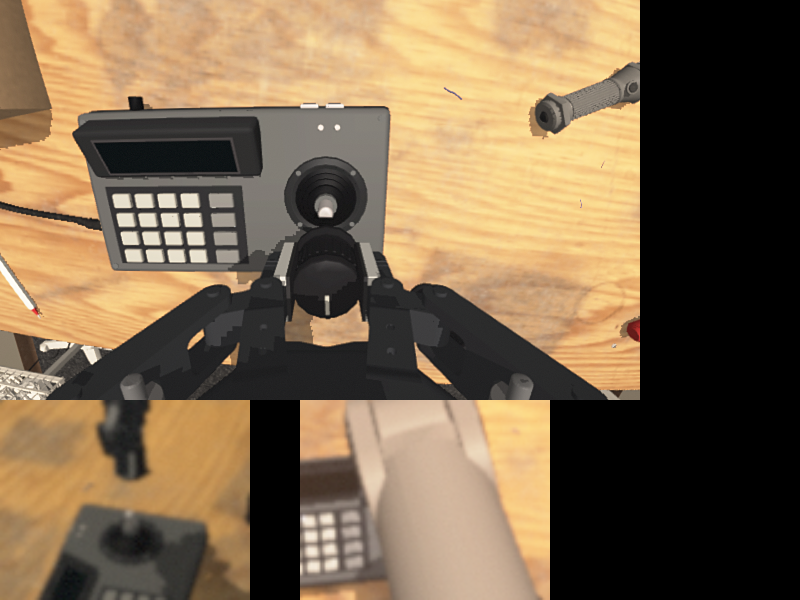

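The wrist view shows the shaft, upright and bright, at about (325,205) in the bezel centre. The held knob is at about (325,289), with its line at (327,305) pointing to the console's front. I'll measure the relative offset and the console yaw in this one view, to cancel bias.

```bash
python3 - <<'E'
from kn import *
import pickle
C=pickle.load(open("C2.pkl","rb"));w=C["wrist"];px=w["pixels"].astype(int);d=w["depth"]
# shaft
v,u=np.mgrid[190:222,310:342];uv=np.c_[u.ravel(),v.ravel()];P=dep(w,uv);b=px[uv[:,1],uv[:,0]].min(1)
m=(P[:,2]>.0785)&(P[:,2]<.09);q=plane(w,uv[m],.082)[:,:2]
print("shaft top",m.sum(),q.mean(0).round(4),np.ptp(q,axis=0).round(4),"circ",cv2.minEnclosingCircle(q.astype(np.float32)),P[m,2].max())
m=(P[:,2]>.064)&(P[:,2]<.09)&(b>110);print("shaft pts",m.sum(),P[m].min(0).round(4),P[m].max(0).round(4))
# bezel (dark ring) 
v,u=np.mgrid[150:235,280:372];uv=np.c_[u.ravel(),v.ravel()];P=dep(w,uv);m=(abs(P[:,2]-.041)<.0015)
print("bezel",m.sum(),cv2.minEnclosingCircle(P[m][:,:2].astype(np.float32)))
# deck
v,u=np.mgrid[90:275,60:400];uv=np.c_[u.ravel(),v.ravel()];P=dep(w,uv);m=(P[:,2]>.03)&(P[:,2]<.07)
M=m.astype(np.uint8).reshape(v.shape)
# back edge & right edge via first deck pixel
be=[(c+60,np.argmax(M[:,c])+90) for c in range(215,320)];E=plane(w,be,.037);f=np.polyfit(E[:,1],E[:,0],1);print("back edge yaw",np.degrees(-np.arctan(f[0])),np.std(E[:,0]-np.polyval(f,E[:,1])))
re=[(339-np.argmax(M[r,::-1])+60,r+90) for r in range(30,140)];E=plane(w,re,.037);f=np.polyfit(E[:,0],E[:,1],1);print("right edge yaw",np.degrees(np.arctan(f[0])),np.std(E[:,1]-np.polyval(f,E[:,0])))
# knob: ellipse of top
for z0 in (.176,.179):
  v,u=np.mgrid[255:330,292:360];uv=np.c_[u.ravel(),v.ravel()];P=dep(w,uv);m=(P[:,2]>z0)&(P[:,2]<.184)
  q=plane(w,uv[m],.180)[:,:2];print("knob",z0,m.sum(),q.mean(0).round(4),"circ",cv2.minEnclosingCircle(q.astype(np.float32)),np.median(P[m,2]),q.min(0),q.max(0))
  M=m.reshape(v.shape).astype(np.uint8);cs,_=cv2.findContours(M,cv2.RETR_EXTERNAL,cv2.CHAIN_APPROX_NONE);k=max(cs,key=cv2.contourArea);print(cv2.boundingRect(k))
ln=(px[292:318,318:336].min(2)>140);yy,xx=np.nonzero(ln);L=plane(w,np.c_[xx+318,yy+292],.18);f=np.polyfit(L[:,0],L[:,1],1);print("line",len(L),L.mean(0).round(4),L.min(0).round(4),L.max(0).round(4),np.degrees(np.arctan(f[0])))
T=toolR(bot.get_obs()["tool_rot"]).as_matrix();print("tool x yaw",np.degrees(np.arctan2(T[1,0],T[0,0])))
E
```

```text
shaft top 165 [0.5187 0.0388] [0.0103 0.0116] circ ((0.517519474029541, 0.03842320665717125), 0.0060052210465073586) 0.08445651055036457
shaft pts 228 [0.5144 0.03   0.064 ] [0.5233 0.0449 0.0845]
bezel 2382 ((0.5237317681312561, 0.03358349949121475), 0.045156534761190414)
back edge yaw 7.482233355236099 0.00019399943156343325
right edge yaw 7.507877102303167 0.0003377866214707112
knob 0.176 3389 [0.5165 0.038 ] circ ((0.5146793723106384, 0.03992548957467079), 0.01843916065990925) 0.17934863427043318 [0.50023687 0.02214717] [0.53209243 0.05386003]
(0, 0, 68, 64)
knob 0.179 2167 [0.5149 0.0378] circ ((0.513453483581543, 0.03992566093802452), 0.017510199919342995) 0.17972779020504961 [0.5005232  0.02315268] [0.53016104 0.05351934]
(3, 7, 65, 56)
line 21 [0.511 0.037 0.18 ] [0.5095 0.0361 0.18  ] [0.5122 0.0378 0.18  ] 8.604480616586448
tool x yaw 6.988753748395631
```

Shaft axis is at (0.5175,0.0384), the knob at about (0.516,0.038), console yaw 7.5° and knob yaw about 9°. The shift is +0.15 cm along x and +0.025 rad of spin. Contact is expected at 6.2 cm of descent and home at 8.2 cm.

```bash
python3 -m jog '[[0.15,0,2,0.02],[0.15,0,4,0.02],[0.15,0,5.5,0.02],[0.15,0,6,0.02],[0.15,0,6.3,0.02],[0.15,0,6.6,0.02],[0.15,0,6.8,0.02],[0.15,0,6.8,0.02]]'
```

```text
t: 4.85
eef_pos: [0.5182, 0.0398, 0.0817]
tool_rot: [0.0, 0.999, 0.052, 0.0]
contact_force: [0.1, 0.1, -0.7]
gripper_width: 0.354
grasp_force: 39.7
```

```bash
python3 -m jog '[[0,0,0.3,0],[0,0,0.6,0.05],[0,0,0.9,0.05],[0,0,1.1,0],[0,0,1.3,-0.05],[0,0,1.4,-0.05],[0,0,1.4,0],[0,0,1.4,0]]'
```

```text
t: 5.52
eef_pos: [0.5186, 0.0399, 0.068]
tool_rot: [0.0, 0.999, 0.051, 0.001]
contact_force: [-0.2, 0.2, 5.3]
gripper_width: 0.357
grasp_force: 40.3
```

```bash
python3 -m jog '[[0,0,0.1,0.05],[0,0,0.2,0.05],[0,0,0.3,0],[0,0,0.4,-0.05],[0,0,0.4,0],[0,0,0.4,0]]'
python3 - <<'E'
from kn import *
import pickle
o=bot.get_obs();e=o["eef_pos"];w=bot.read_camera("wrist");s=bot.read_camera("side")
px=w["pixels"].astype(int)
v,u=np.mgrid[255:330,292:360];uv=np.c_[u.ravel(),v.ravel()];P=dep(w,uv);m=(abs(P[:,2]-e[2]-.03)<.008)
print(o["contact_force"],o["torque"],e,"top z",np.percentile(P[m,2],[30,50,70,90]))
W=np.zeros((600,640,3),np.uint8);W[:400]=w["pixels"]
g=proj(s,[[.517,.04,.07]])[0].astype(int);W[400:600,:250]=cv2.resize(s["pixels"][g[1]-24:g[1]+24,g[0]-30:g[0]+30],(250,200))
save("w3.png",W)
E
```

```text
t: 6.02
eef_pos: [0.5219, 0.0403, 0.0671]
tool_rot: [-0.0, 0.999, 0.051, 0.004]
contact_force: [-2.3, -1.5, 28.2]
gripper_width: 0.355
grasp_force: 42.5
[-2.25182454 -1.50034687 28.24844128] [-0.41201626  0.67722542  0.01107559] [0.52194162 0.04028032 0.067129  ] top z [0.09683981 0.09749071 0.09795364 0.09856773]
```

View pics/w3.png

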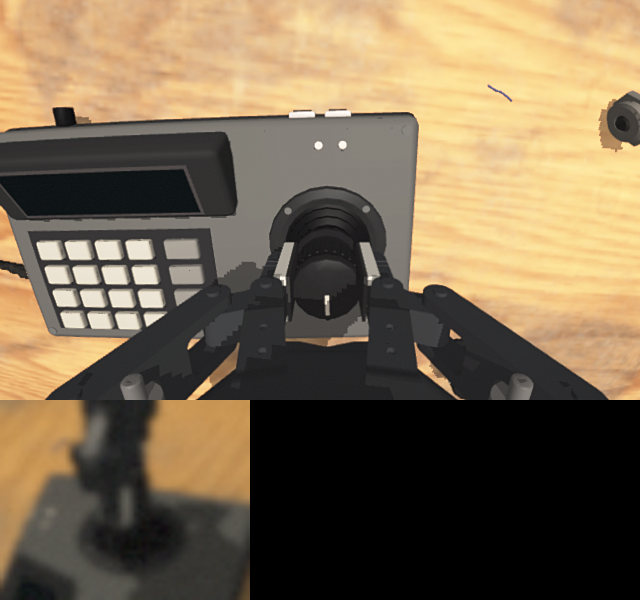

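The knob's top reads z = 0.098 m, which is 62 + 36 mm, so it is home; the line at (327,305) faces front. I'll relieve the press and open partly.

```bash
python3 -m jog '[[0,0,-0.15,0],[0,0,-0.3,0],[0,0,-0.35,0],[0,0,-0.35,0]]'
python3 -m jog '[[0,0,0,0],[0,0,0,0],[0,0,0,0],[0,0,0,0],[0,0,0,0],[0,0,0,0],[0,0,0,0]]' -0.3
python3 - <<'E'
from kn import *
import pickle
o=bot.get_obs();e=o["eef_pos"];w=bot.read_camera("wrist");pickle.dump(w,open("w4.pkl","wb"))
v,u=np.mgrid[240:335,280:372];uv=np.c_[u.ravel(),v.ravel()];P=dep(w,uv);m=(abs(P[:,2]-.098)<.003)&(np.hypot(P[:,0]-.5185,P[:,1]-.039)<.022)
q=plane(w,uv[m],.098)
print(e,o["gripper_width"],"top z",np.percentile(P[m,2],[30,50,70,90]),q.mean(0),q.min(0),q.max(0))
T=toolR(o["tool_rot"]).as_matrix();print(((q-e)@T).mean(0),"tool yaw",np.degrees(np.arctan2(T[1,0],T[0,0])))
E
```

```text
t: 6.45
eef_pos: [0.5192, 0.0401, 0.0679]
tool_rot: [-0.0, 0.999, 0.053, 0.001]
contact_force: [0.1, 0.1, 9.9]
gripper_width: 0.355
grasp_force: 40.4
t: 7.03
eef_pos: [0.5178, 0.0399, 0.0667]
tool_rot: [0.0, 0.999, 0.052, -0.0]
contact_force: [-0.6, 0.0, -0.1]
gripper_width: 0.649
grasp_force: 0.0
[0.517819   0.03994623 0.06667191] 0.6490470773910931 top z [0.09784813 0.09837146 0.09884005 0.0993689 ] [0.5189332  0.03951593 0.098     ] [0.50210062 0.02380609 0.098     ] [0.5347436  0.05491046 0.098     ]
[ 0.00105646  0.00054416 -0.03132832] tool yaw 6.002813175154636
```

The knob top stays at 0.098 after release, so it is home. Next I'll raise 1 cm and push towards the keypad (tool -y) with the right-hand finger, watching the force.

```bash
python3 -m jog '[[0.1,0,-0.5,-0.025],[0.1,0,-1,-0.025],[0.1,-0.4,-1,-0.025],[0.1,-0.8,-1,-0.025],[0.1,-1.1,-1,-0.025],[0.1,-1.3,-1,-0.025],[0.1,-1.5,-1,-0.025],[0.05,-1.8,-1,-0.025],[0.05,-2,-1,-0.025],[0.05,-2.2,-1,-0.025],[0.05,-2.4,-1,-0.025],[0.05,-2.5,-1,-0.025],[0.05,-2.5,-1,-0.025],[0.05,-2.5,-1,-0.025]]'
```

```text
t: 8.25
eef_pos: [0.516, 0.0648, 0.077]
tool_rot: [0.0, 0.998, 0.065, 0.0]
contact_force: [-0.4, -2.8, 4.3]
gripper_width: 0.65
grasp_force: 1.7
```

```bash
python3 -m jog '[[0,-0.1,0,0],[0,-0.2,0,0],[0,-0.3,0,0],[0,-0.4,0,0],[0,-0.4,0,0],[0,-0.4,0,0]]'; python3 -m jog '[[0,-0.1,0,0],[0,-0.2,0,0],[0,-0.2,0,0],[0,-0.2,0,0]]'
python3 - <<'E'
from kn import *
import pickle
w=bot.read_camera("wrist");s=bot.read_camera("side");o=bot.get_obs()
pickle.dump((w,s),open("w5.pkl","wb"))
W=np.zeros((600,640,3),np.uint8);W[:400]=w["pixels"]
g=proj(s,[[.517,.05,.07]])[0].astype(int);W[400:600,:250]=cv2.resize(s["pixels"][g[1]-24:g[1]+24,g[0]-30:g[0]+30],(250,200))
save("w5.png",W)
E
```

```text
t: 8.75
eef_pos: [0.5154, 0.0689, 0.0769]
tool_rot: [-0.0, 0.998, 0.065, 0.0]
contact_force: [0.2, -3.8, 4.8]
gripper_width: 0.649
grasp_force: 2.3
t: 9.08
eef_pos: [0.515, 0.0706, 0.0768]
tool_rot: [0.0, 0.998, 0.065, -0.0]
contact_force: [-0.7, -3.9, 4.6]
gripper_width: 0.653
grasp_force: 2.9
```

View pics/w5.png

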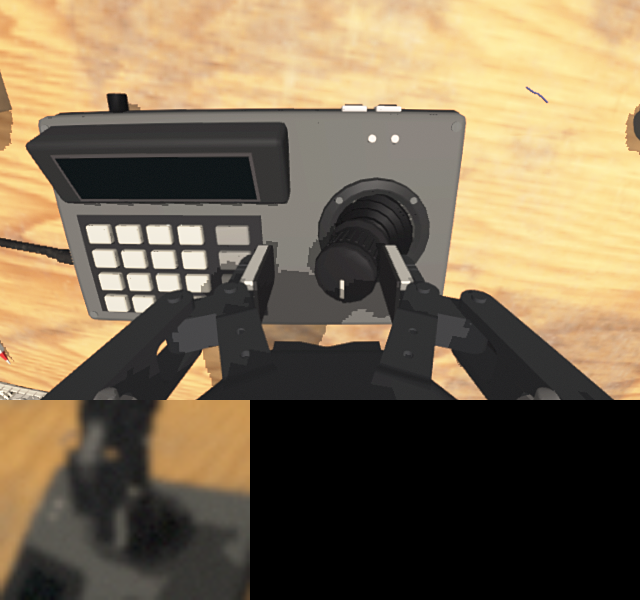

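The view shows the knob at (345,272) leaning towards the keypad, pushed by the right pad at (395,265), with the line still facing front. The stop isn't reached yet, so I'll continue.

```bash
python3 -m jog '[[0,-0.1,0,0],[0,-0.2,0,0],[0,-0.2,0,0],[0,-0.2,0,0]]';python3 -m jog '[[0,-0.1,0,0],[0,-0.2,0,0],[0,-0.2,0,0],[0,-0.2,0,0]]'
```

```text
t: 9.52
eef_pos: [0.5149, 0.0712, 0.0768]
tool_rot: [0.001, 0.998, 0.064, -0.0]
contact_force: [0.7, -7.7, 5.5]
gripper_width: 0.652
grasp_force: 4.7
t: 9.85
eef_pos: [0.5147, 0.0718, 0.0768]
tool_rot: [0.002, 0.998, 0.064, -0.0]
contact_force: [1.2, -10.2, 6.0]
gripper_width: 0.649
grasp_force: 6.3
```

The force jumped with hardly any further travel, so the stick is at the stop. I'll check the tilt direction from the top-face normal while holding.

```bash
python3 -m jog '[[0,-0.1,0,0],[0,-0.1,0,0],[0,-0.1,0,0],[0,-0.1,0,0],[0,-0.1,0,0],[0,-0.1,0,0],[0,-0.1,0,0],[0,-0.1,0,0],[0,-0.1,0,0],[0,-0.1,0,0],[0,-0.1,0,0],[0,-0.1,0,0],[0,-0.1,0,0],[0,-0.1,0,0],[0,-0.1,0,0],[0,-0.1,0,0],[0,-0.1,0,0],[0,-0.1,0,0]]'
cat > tilt.py <<'E'
from kn import *
def tilt(w):
    a=np.radians(7.5);X=np.array([np.cos(a),np.sin(a),0]);Y=np.array([-np.sin(a),np.cos(a),0]);piv=np.array([.5178,.039,.027])
    v,u=np.mgrid[200:340:1,270:400];uv=np.c_[u.ravel(),v.ravel()];P=dep(w,uv);q=np.c_[(P-piv)@X,(P-piv)@Y,P[:,2]-.027]
    for th in(0,.32):
        n=np.array([0,np.sin(th),np.cos(th)]);c=n*.071
        for _ in range(6):
            m=(abs((q-c)@n)<.003)&(np.linalg.norm(np.cross(q-c,n),axis=1)<.011)
            if m.sum()<30: break
            k=q[m];c0=k.mean(0);n=np.linalg.svd(k-c0)[2][2];n*=np.sign(n[2]);c=n*(n@c0)
        if m.sum()>=30: print("n",m.sum(),"side",np.arctan2(n[1],n[2]).round(3),"fore",np.arctan2(n[0],n[2]).round(3),"height along axis over seat",(n@c0-.035).round(4))
E
python3 -c "
from tilt import *
tilt(bot.read_camera('wrist'))"
```

```text
t: 11.35
eef_pos: [0.5146, 0.0721, 0.0767]
tool_rot: [0.002, 0.998, 0.063, -0.0]
contact_force: [1.4, -12.6, 5.5]
gripper_width: 0.653
grasp_force: 7.1
n 782 side 0.498 fore 0.277 height along axis over seat 0.0355
n 1395 side 0.359 fore 0.161 height along axis over seat 0.0361
```

```bash
python3 - <<'E'
from tilt import *
import pickle
w4=pickle.load(open("w4.pkl","rb"));w=bot.read_camera("wrist");pickle.dump(w,open("w6.pkl","wb"))
print("upright ref");tilt(w4)
a=np.radians(7.5);X=np.array([np.cos(a),np.sin(a),0]);Y=np.array([-np.sin(a),np.cos(a),0]);piv=np.array([.5178,.039,.027])
for n,c in(("up",w4),("tilt",w)):
    px=c["pixels"].astype(int);b=np.zeros((400,640),np.uint8);b[285:322,312:360]=(px[285:322,312:360].min(2)>125)
    k,l,st,ce=cv2.connectedComponentsWithStats(b)
    for i in range(1,k):
        if st[i][4]>6:
            v,u=np.nonzero(l==i);P=dep(c,np.c_[u,v]);p=np.median(P,0)-piv;print(n,st[i],"console x,y,z of line",(p@X).round(4),(p@Y).round(4),p[2].round(4))
E
```

```text
upright ref
n 1845 side -0.031 fore 0.129 height along axis over seat 0.0365
up [325 295   5  19  73] console x,y,z of line -0.0061 0.0002 0.0723
tilt [340 285   4  12  34] console x,y,z of line -0.0084 0.0252 0.0675
```

Compared with the upright reference, the side tilt is at the stop (about 0.32–0.35 rad measured) and the fore tilt is within about 0.03 rad of zero. The knob is still 36 mm along the axis, so it is home. I'll hold a bit longer, then ease back.

```bash
python3 -m jog '[[0,0,0,0],[0,0,0,0],[0,0,0,0],[0,0,0,0],[0,0,0,0],[0,0,0,0],[0,0,0,0],[0,0,0,0],[0,0,0,0],[0,0,0,0],[0,0,0,0],[0,0,0,0],[0,0,0,0],[0,0,0,0]]'
python3 -m jog '[[0,0.1,0,0],[0,0.25,0,0],[0,0.4,0,0],[0,0.55,0,0],[0,0.7,0,0],[0,0.85,0,0],[0,1,0,0],[0,1.15,0,0],[0,1.3,0,0],[0,1.45,0,0],[0,1.6,0,0],[0,1.75,0,0],[0,1.9,0,0],[0,2.05,0,0],[0,2.2,0,0],[0,2.35,0,0],[0,2.5,0,0],[0,2.65,0,0],[0,2.8,0,0],[0,2.95,0,0]]'
python3 -m jog '[[0,0.2,0,0],[0,0.4,0,0],[0,0.6,0,0],[0,0.65,0,0],[0,0.65,0,0],[0,0.65,0,0]]'
python3 -c "
from tilt import *
w=bot.read_camera('wrist');tilt(w);save('w7.png',w['pixels'])"
```

```text
t: 12.62
eef_pos: [0.5146, 0.0721, 0.0768]
tool_rot: [0.002, 0.998, 0.063, -0.0]
contact_force: [2.1, -13.3, 6.2]
gripper_width: 0.65
grasp_force: 7.1
t: 14.28
eef_pos: [0.5182, 0.0465, 0.0768]
tool_rot: [-0.0, 0.998, 0.065, 0.0]
contact_force: [0.6, -0.3, 0.3]
gripper_width: 0.648
grasp_force: 0.0
t: 14.78
eef_pos: [0.519, 0.0401, 0.0768]
tool_rot: [-0.0, 0.998, 0.065, 0.0]
contact_force: [-0.3, 0.9, 0.9]
gripper_width: 0.652
grasp_force: 0.0
n 1500 side -0.025 fore 0.142 height along axis over seat 0.0364
```

View pics/w7.png

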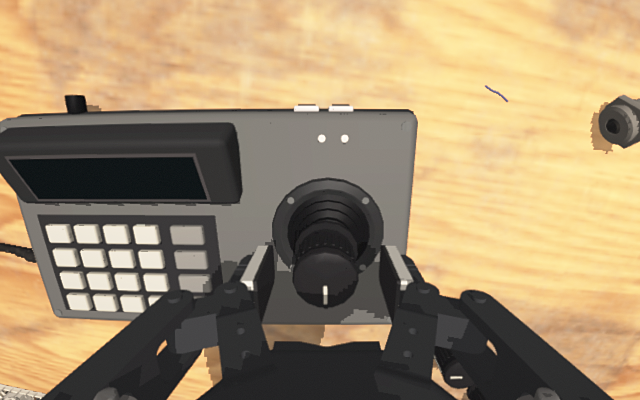

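The knob is upright at (325,275), untouched between the pads at (257,268) and (397,268), with its line to the front and the same height and tilt as the seated reference. I'll retreat straight up and hand in.

```bash
python3 -m jog '[[0,0,-1,0],[0,0,-3,0],[0,0,-6,0],[0,0,-9,0],[0,0,-12,0],[0,0,-12,0],[0,0,-12,0],[0,0,-12,0],[0,0,-12,0],[0,0,-12,0],[0,0,-12,0],[0,0,-12,0]]'
python3 - <<'E'
from h import *
w=bot.read_camera("wrist");g=proj(w,[[.518,.039,.098]])[0].astype(int);v,u=np.mgrid[g[1]-12:g[1]+12,g[0]-12:g[0]+12];P=dep(w,np.c_[u.ravel(),v.ravel()])
print("top z",np.percentile(P[:,2],[50,75,90]).round(4));print(bot.hand_in())
E
```

```text
t: 15.83
eef_pos: [0.5186, 0.04, 0.196]
tool_rot: [0.0, 0.998, 0.065, -0.001]
contact_force: [-0.6, -0.3, -0.6]
gripper_width: 0.65
grasp_force: 0.0
top z [0.0987 0.0992 0.0996]
the job is handed in; nothing more can be done
None
```

The knob is fully home on the D-shaft; I held the stick over at its keypad-side stop for more than two seconds, then eased it back and it sprang upright with the knob still home. The job is handed in at about 16 s.

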